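Hold the grinder lid at the pulse mark

ROBOT

A 7-joint arm with a two-finger parallel gripper is mounted at the origin on a cart in front of the work surface, level with it; the furniture and walls round the work are solid. World frame = base frame: x ahead of the robot, y to its left, z up, the work surface at z = 0. Lengths are in m, angles in rad, forces in N, time in s.
With the tool pointing down it reaches from about 0.4 to 0.85 m from the base axis. Payload 10.4 kg.
Tool frame: the origin (TCP) lies on the centre line of the jaws, within the pads' length; the fingertips stand 25 mm ahead of it and the grasp point (between the pads) lies 6 mm ahead of it; x points along the fingers, y is the direction in which the jaws open and shut, and the axes are right-handed (so a half turn about x gives the same grasp; the last joint's range is limited). The gripper opens to 85 mm and grips with 20 to 120 N. Pads are 22 mm wide; open, the fingers measure 114 mm over their backs; the gripper's body (76 mm by 85 mm) begins 54 mm behind the grasp point. The pads swing forward as they close: fully open they stand 13 mm farther back than shut.
Start: joints at [-1.325, 0.332, -0.065, 1.46, 0.022, 1.35, -0.088], TCP at [0.166, 0.603, 0.256] pointing down, gripper open.
Joint ranges: [-2.6, 2.6], [-0.5, 2.12], [-1.47, 1.34], [0.16, 2.42], [-1.27, 4.41], [0.06, 2.06], [-2.6, 2.6]. Speed limits (rad/s): [2.22, 2.22, 2.79, 2.79, 3.14, 3.14, 3.14].

INTERFACE

Orientations are given as a rotation vector (axis times angle).
In Python, from plant import ctrl gives the robot as it stands.
- The arm moves only by the tool move_arm, never from a script. Its argument "rows" is a list of rows, each a list of 7 numbers: the closure, from 0 (fully open) to 1 (shut), then the shift along the tool's x, y, z in units of 50 mm (1.0 is 50 mm), then the turn, a rotation vector about the tool's x, y, z in units of 8 degrees (1.0 is 8 degrees). In form: [[grip, tx, ty, tz, rx, ry, rz], ...]. A call has 1 to 10 rows; each row is the pose to reach, as a shift and turn from the pose commanded when the call began, along the tool's axes at that moment; what a row does not reach only later rows make up. A row lasts 1/8 s, in which the tool goes at most 62.5 mm and 10.7 degrees, less where a joint would pass 70% of its speed; a pose out of reach is approached as far as the arm can. A call with a gripper value outside its range is refused whole. The fingers move at their own pace and stop on an object; "grip_force" is the grip in N (left out, the last holds). Time passes only in rows, so rows that repeat a pose let the fingers close. It gives the time, the measured TCP pose, the force and the opening at its end, in the units of the state.
- ctrl.sense(): the state, without advancing time (a new reading comes with each control period).
- ctrl.capture(name): name is "scene" or "top"; returns the picture (400x640x3 uint8, red, green, blue); there is no depth.
- ctrl.camera_info(name): a dict with "mtx" (3x3 intrinsics, pixels), "T" (4x4, takes a point from camera to world coordinates). Camera axes: x right, y down, z forward; pixel columns grow to the right and rows downward; lengths in m; the calibration is good to about 2 mm. A picture is of the moment at which its call begins. camera_info takes no time and is no camera call.
- ctrl.job_done(): hands the job in, once; it reports no verdict.
The state is a dict: "t": time; "q": joint angles; "dq": joint speeds; "effort": joint torques, N m; "tcp_pos": TCP position; "eef_rot": TCP orientation; "contact_force": force on the tool from outside, world axes, zero at the start; "wrist_torque": the same for the moment, N m; "finger_gap": opening from 0.0 (shut) to 1.0 (fully open).
Only numpy, scipy, OpenCV 4.12 (cv2) and the standard library are available. Lean on these libraries where they do the work, as an engineer would, in place of code of your own. Each camera call takes 0.05 s, during which the arm holds its last target.

TASK

Pick up the grinder's lid by its bar grip, lower it fully into the grinder's collar with its two lugs in the gaps, then turn it clockwise (from above) until its pointers stand at the long raised pulse marks, halfway to the lock, and never so far that it clicks into the lock. The lid is sprung and turns back if let go: hold it at the pulse marks for two seconds and finish while still gripping it there, fully seated. Leave the bowl, the pepper mill, the garlic and the teaspoon where they are.

Things in the scene. Friction and masses are not known exactly. Their poses are not given: they have to be found in the camera images.
- grinder: Electric spice grinder, fixed to the worktop: round steel body 124 mm across with a shoulder at 64 mm height, on it a black round collar 100 mm across with its top at 86 mm. Origin: centre of the underside, z up. Its x axis runs through the two opposite, equal gaps in the collar's flange. Place and yaw vary; grinder and lid may swap sides.
- grinder_mouth (a point): Centre of the mouth, on the axis at the collar's top (86 mm above the worktop). The mouth is a 70 mm wide, 22 mm deep round hole, bordered by an inward flange 9 mm thick, open only at the two gaps; below the flange it is 86 mm wide. A bare metal spring ring lies in it.
- grinder_gap (a point): One of the two gaps, 39 mm from the axis on the grinder's +x side, at the collar's top; the other is opposite. Each gap is about 22 mm wide and reaches 43 mm out from the axis. Outside each, two short parallel white ribs on the shoulder mark the start.
- pulse_mark: The two long raised white ribs, opposite each other, on the grinder's shoulder and up the collar's side. Origin: the grinder's origin; its x axis runs through both ribs, 37.5 deg clockwise (from above) of the grinder's x axis. The lid is at the pulse mark when its x axis lies along this one, either way round.
- lock_stud (a point): Small round white stud on the shoulder, 75 deg clockwise of the +x gap, and another on the far side. They mark the lock, end of the lid's turn, not to be reached.
- lid: Loose grey lid, about 180 g, 94 mm across, 65 mm high, upright on the worktop; half a turn makes no difference. Origin: centre of its underside, z up. Plug 64 mm across up to 19 mm, rim 94 mm across from 19 to 25 mm, low dome to 29 mm. Small black pointers on the rim at +x and -x. Seated, the rim lies on the collar and the origin is 19 mm below the collar's top (67 mm up).
- lid_grip (a point): Top centre of the lid's bar grip, 65 mm above the lid's origin. The bar is 60 mm long along the lid's x axis, 16 mm wide along y, with flat upright sides 36 mm high from the dome up: pinch it from above across y.
- lid_lug (a point): Outer end of one of two steel lugs at the plug's foot, on the lid's +x side, 40.5 mm from the axis; the other is at -x. Each is 16 mm wide, 8 mm high. They pass the gaps when the lid's x axis is within 5 deg of the grinder's (either way round); turned clockwise they go under the flange and keep the lid down, with about 2 mm play.
- drive_ring (a joint): Turn of the spring ring in the grinder, rad, growing clockwise (from above). The lugs push it once the lid has turned 0.09 rad from the gaps, so it reads the lid's turn minus 0.09: 0 at the start, 0.56 at the pulse mark, 1.22 at the lock; beyond 0.95 counts as clicked. Its spring turns lid and ring back: 0.08 N m at 0, 0.19 N m at the pulse mark.
- bowl: White bowl, 115 mm across, 51 mm high, origin under its centre; to be left alone.
- mill: Dark wooden pepper mill, 55 mm across, 197 mm high, origin under its centre; to be left alone.
- garlic: Garlic bulb, about 60 mm, origin under its centre; to be left alone.
- teaspoon: Steel teaspoon, 139 mm long, lying near the front edge; to be left alone.
Mind the look-alikes: they are no part of the job. Leave any pink or red look-alike of the lid alone.

How it is judged:
On the way, in this order (a step that is already met when the one before it is completed fails the run):
1. the lid is fully in the collar with its lugs in the gaps, not yet turned (horizontal distance between lid and grinder_mouth below 0.005 m and z of lid in the frame of grinder_mouth between -0.0225 and -0.0155 m and angle between lid's own z axis and vertical below 0.08 rad and angle between the x axis of lid and the x axis of grinder, either way round below 0.22 rad), for 0.1 s.
2. the gripped lid is held seated at the pulse mark for a good second and a half (horizontal distance between lid and grinder_mouth below 0.005 m and z of lid in the frame of grinder_mouth between -0.0225 and -0.0155 m and angle between lid's own z axis and vertical below 0.08 rad and angle between the x axis of lid and the x axis of pulse_mark, either way round below 0.15 rad and value of joint drive_ring between 0.39 and 0.74 rad and contact force between the fingers and lid above 1 N), for 1.5 s.
At the end, for the whole second after the job is handed in: The fingers hold the lid (more than 1 N); it is seated (origin within 5 mm of the grinder's axis, 15.5 to 22.5 mm below the collar's top, tilted under 4.6 deg), its x axis within 8.6 deg of the pulse marks, the spring ring at 0.39 to 0.74 rad, and the lid still (all of step 2 and angular speed of lid below 0.2 rad/s); the arm keeps its last pose, push and grip.
It fails at once if the lid is turned on into the lock (ring beyond 0.95 rad) (value of joint drive_ring above 0.95 rad).
It fails at once if the bowl is displaced by more than 30 mm (distance of bowl from where it was at the start of the episode above 0.03 m).
It fails at once if the mill is displaced by more than 30 mm (distance of mill from where it was at the start of the episode above 0.03 m).
It fails at once if the garlic is displaced by more than 30 mm (distance of garlic from where it was at the start of the episode above 0.03 m).
It fails at once if the teaspoon is displaced by more than 30 mm (distance of teaspoon from where it was at the start of the episode above 0.03 m).
It also fails if it takes over 48 s, if anything falls off the work surface, if the arm or the gripper's body presses on something with over 40 N, if the wrist force passes 120 N, or if a joint passes its speed limit or range.

## Working session

There is one attempt and no reset: what is moved stays moved. The work goes in short steps, Python scripts to look and compute and a tool call to move; the robot and the scene stay as the last step left them, time stands still between calls to the robot, and variables do not carry over. Pictures are saved under pics/ and viewed, and the job is handed in when it is done.

Besides the shell and the picture viewer there is one more tool, called by a JSON object that holds its "method" and its "body", one argument or row to a line. move_arm: Moves the arm, as the interface text tells. Its arguments: {"type":"object","properties":{"rows":{"type":"array","items":{"type":"array","items":{"type":"number"}}},"grip_force":{"type":"number"}},"required":["rows"]}

```bash
mkdir -p pics; ls
python3 - <<'E'
from plant import ctrl
import cv2,numpy as np
for n in ("scene","top"):
    im=ctrl.capture(n); cv2.imwrite(f"pics/{n}0.png",im[:,:,::-1])
    print(n,ctrl.camera_info(n))
s=ctrl.sense(); print(s)
E
```

```text
pics
scene {'mtx': array([[362.40717792,   0.        , 319.43621665],
       [  0.        , 362.40717792, 200.27767518],
       [  0.        ,   0.        ,   1.        ]]), 'T': array([[ 0.89577332, -0.29614875,  0.33149069,  0.25476337],
       [-0.44394443, -0.5583892 ,  0.70079586, -0.58230291],
       [-0.022439  , -0.77491768, -0.63166374,  0.61853332],
       [ 0.        ,  0.        ,  0.        ,  1.        ]])}
top {'mtx': array([[389.66246838,   0.        , 319.52107715],
       [  0.        , 389.66246838, 206.3826523 ],
       [  0.        ,   0.        ,   1.        ]]), 'T': array([[-0.03620512, -0.97781334,  0.2063256 ,  0.36151307],
       [-0.99934109,  0.0359546 , -0.00496485,  0.04307091],
       [-0.00256366, -0.2063694 , -0.9784708 ,  1.10883728],
       [ 0.        ,  0.        ,  0.        ,  1.        ]])}
{'t': 0.1, 'q': array([-1.32460515,  0.33281549, -0.06471338,  1.46085698,  0.02164236,
        1.34988957, -0.08846757]), 'dq': array([ 0.00166747, -0.00340135, -0.00021094, -0.00198607, -0.0011856 ,
        0.00037602,  0.00082225]), 'effort': array([ 1.26156177e-03, -6.26748848e+01,  4.89813555e-02, -3.92431748e+01,
        1.63881032e-02,  6.84056766e-03, -2.07182836e-05]), 'tcp_pos': array([0.1659055 , 0.60226675, 0.25559143]), 'eef_rot': array([ 0.20993765,  1.56056116, -0.21193794]), 'contact_force': array([-0.83291862, -0.52579475,  0.61107503]), 'wrist_torque': array([-0.01345228, -0.03295116, -0.00525089]), 'finger_gap': 1.0051319903298883}
```

View pics/scene0.png

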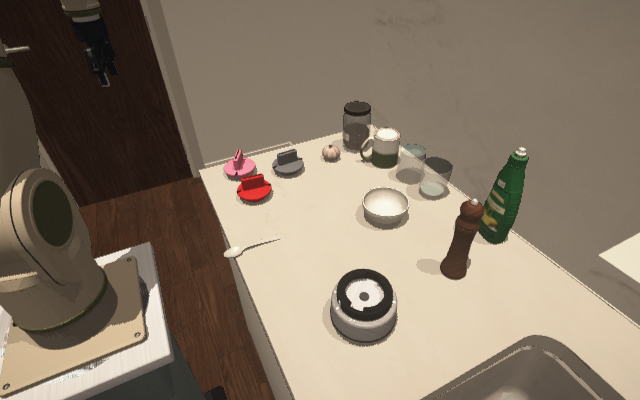

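View pics/top0.png

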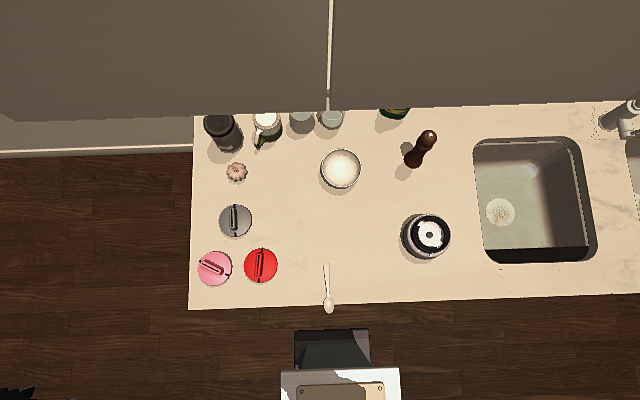

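The candidates for the lid, by top-view pixel, are grey (235,221), pink (214,268) and red (261,265). The jar's black cap is at (222,128). The description says grey, so I take (235,221). The grinder is at (430,236). Next, close crops of both.

Run:
```python
import cv2,numpy as np
t=cv2.imread("pics/top0.png"); s=cv2.imread("pics/scene0.png")
def c(im,x,y,w,h,k): return cv2.resize(im[y:y+h,x:x+w],(w*k,h*k),interpolation=cv2.INTER_CUBIC)
a=np.hstack([c(t,205,196,60,50,6),c(t,395,206,70,60,6)[:300]])
b=np.hstack([c(s,260,138,60,50,6),c(s,320,258,85,85,5)[:300,:420]])
b2=c(s,320,258,85,90,6)
cv2.imwrite("pics/crop0.png",np.vstack([a,b[:,:a.shape[1]]])); cv2.imwrite("pics/crop1.png",b2)
cv2.imwrite("pics/crop2.png",c(t,395,206,70,60,8))
```

```text
(no output)
```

View pics/crop0.png

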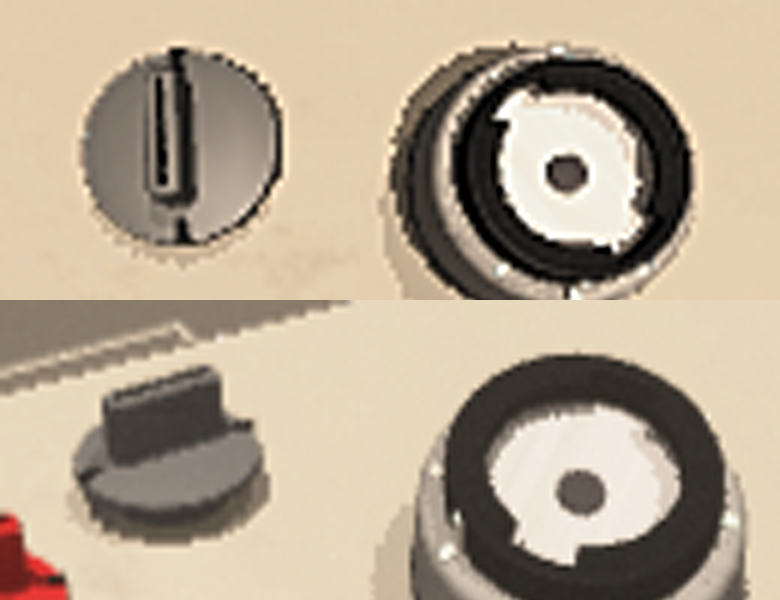

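View pics/crop1.png

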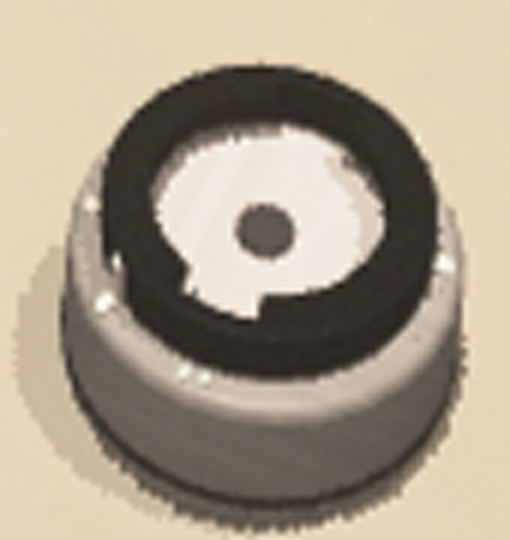

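View pics/crop2.png

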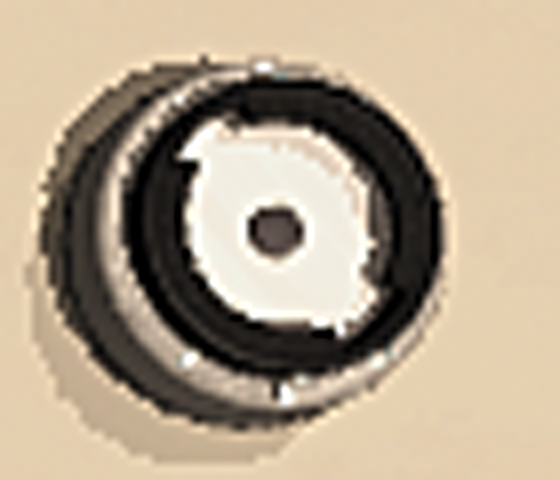

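```bash
cat > h.py <<'E'
import numpy as np,cv2
from scipy.optimize import least_squares
from scipy.spatial.transform import Rotation as R
from plant import ctrl
def ray(n,uv,z):
    c=ctrl.camera_info(n);T=c["T"];uv=np.atleast_2d(uv).astype(float)
    d=np.c_[uv,np.ones(len(uv))]@np.linalg.inv(c["mtx"]).T@T[:3,:3].T
    o=T[:3,3];return o+d*((z-o[2])/d[:,2])[:,None]
def tri(uv1,uv2):
    A=[];b=[]
    for n,uv in(("scene",uv1),("top",uv2)):
        o=ctrl.camera_info(n)["T"][:3,3];p=ray(n,uv,0)[0];d=(p-o)/np.linalg.norm(p-o)
        P=np.eye(3)-np.outer(d,d);A.append(P);b.append(P@o)
    A=np.vstack(A);b=np.hstack(b);x=np.linalg.lstsq(A,b,rcond=None)[0];return x,np.linalg.norm(A@x-b)
def proj(n,p):
    c=ctrl.camera_info(n);T=np.linalg.inv(c["T"]);q=np.atleast_2d(p)@T[:3,:3].T+T[:3,3];q=q@c["mtx"].T;return q[:,:2]/q[:,2:]
def circ(p,r):
    f=lambda x:np.hypot(p[:,0]-x[0],p[:,1]-x[1])-r
    s=least_squares(f,p[:,:2].mean(0),loss="soft_l1",f_scale=.001);return s.x,np.std(f(s.x))
E
python3 - <<'E'
from h import *
print("hub",tri((320+264/6-.4,258+231/6-.4),(395+275/8-.4,206+230/8-.4)))
t=cv2.imread("pics/top0.png"); s=cv2.imread("pics/scene0.png")
for n,im,(x,y,w,h) in(("top",t,(395,206,70,60)),("scene",s,(320,258,85,90))):
    g=im[y:y+h,x:x+w].max(2)
    m=(g<55).astype(np.uint8)
    cs,_=cv2.findContours(m,cv2.RETR_EXTERNAL,cv2.CHAIN_APPROX_NONE)
    c=max(cs,key=cv2.contourArea)[:,0]+[x,y]
    P=ray(n,c,.086)
    cam=ctrl.camera_info(n)["T"][:3,3]
    o=P[:,:2].mean(0)
    for it in range(4):
        d=P[:,:2]-o; far=((d/np.linalg.norm(d,axis=1)[:,None])@((o-cam[:2])/np.linalg.norm(o-cam[:2])))>0.1
        ok=far&(abs(np.linalg.norm(d,axis=1)-.05)<.01)
        o,sd=circ(P[ok],.0505)
    print(n,"collar",o,sd,ok.sum())
    f=im[y:y+h,x:x+w]
# shoulder marks
for n,l in(("scene",[(320+a/6-.4,258+b/6-.4) for a,b in((92,200),(105,300),(117,260),(187,375),(205,378),(445,265))]),
  ("top",[(395+a/8-.4,206+b/8-.4) for a,b in((264,66),(190,358),(284,390),(385,358),(302,380))])):
    P=ray(n,l,.066)-np.r_[o,0]
    for p in P: print(n,np.hypot(*p[:2]),np.degrees(np.arctan2(p[1],p[0])))
for z in(.077,.086):
  for n,l in(("top",[(395+a/8-.4,206+b/8-.4) for a,b in((185,155),(213,120),(378,290),(340,335))]),("scene",[(320+a/6-.4,258+b/6-.4) for a,b in((188,270),(262,298))])):
    P=ray(n,l,z)-np.r_[o,0]
    for p in P: print(z,n,np.hypot(*p[:2]),np.degrees(np.arctan2(p[1],p[0])))
E
```

```text
hub (array([ 0.49348101, -0.25383667,  0.06606663]), np.float64(0.0002791312150684979))
top collar [ 0.49179009 -0.2506165 ] 0.001135962523760783 50
scene collar [ 0.48793378 -0.27031653] 0.004678769370846172 167
scene 0.06167565318096457 125.1084956657677
scene 0.05192223401035144 160.58254573840793
scene 0.04802504326773683 144.56595056096708
scene 0.042866147780909546 -159.09331010535274
scene 0.04043648587136389 -152.81988053434068
scene 0.05024512281643645 -21.49316354977633
top 0.06365901945198324 13.478250116530637
top 0.060673538314997826 126.52030336455914
top 0.05128729194209222 158.9275768477175
top 0.04175708339220016 -157.1404598581151
top 0.046381801316103775 164.83127000280248
0.077 top 0.05629747585786024 57.01252744101138
0.077 top 0.05595572633562946 41.11317890375003
0.077 top 0.021126277262591454 -143.0191171736845
0.077 top 0.0313229704851458 177.54075576781332
0.077 scene 0.027595749093965668 161.93239988547137
0.077 scene 0.015316813874356372 -142.0439591936938
0.086 top 0.05754948709165819 59.41575841272903
0.086 top 0.05650292627850715 43.937883559618214
0.086 top 0.020378397719595046 -151.0497208222112
0.086 top 0.03238011549326969 172.78669056249245
0.086 scene 0.02984960074553592 173.78554080665495
0.086 scene 0.02137496066640296 -137.46916898770405
```

Run:
```python
from h import *
t=cv2.imread("pics/top0.png"); s=cv2.imread("pics/scene0.png")
est=[]
for n,im,(x,y,w,h),mid in(("top",t,(395,206,70,60),.0),("scene",s,(320,258,85,90),0)):
  c0=np.array([.4932,-.2530])
  cam=ctrl.camera_info(n)["T"][:3,3]
  # radial sampling: darkest->bright crossing along rays of angle on z=.086 plane, far side only
  away=np.arctan2(*(c0-cam[:2])[::-1])
  g=im.max(2).astype(np.float32)
  for it in range(3):
    pts=[]
    for a in away+np.radians(np.arange(-85,86,5)):
      rr=np.arange(.042,.060,.00025)
      p=np.c_[c0[0]+rr*np.cos(a),c0[1]+rr*np.sin(a),0*rr+.086]
      uv=proj(n,p).astype(np.float32)
      v=cv2.remap(g,uv[:,0].reshape(1,-1),uv[:,1].reshape(1,-1),cv2.INTER_LINEAR)[0]
      k=np.where((v[:-1]<75)&(v[1:]>=75))[0]
      if len(k): pts.append(p[k[-1]])
    pts=np.array(pts); o,sd=circ(pts,.05); c0=o
  print(n,"collar",o,sd,len(pts))
  # table-level outline? free-radius fit check
  A=np.c_[2*pts[:,:2],np.ones(len(pts))];q=np.linalg.lstsq(A,(pts[:,:2]**2).sum(1),rcond=None)[0];print(" free",q[:2],np.sqrt(q[2]+q[:2]@q[:2]))
  est.append(o)
o=np.mean(est,0);print("mean",o)
def rep(n,l,z):
    for p in ray(n,l,z)-np.r_[o,0]: print(z,n,np.round(np.hypot(*p[:2])*1e3,1),np.round(np.degrees(np.arctan2(p[1],p[0])),1))
rep("scene",[(320+a/6-.4,258+b/6-.4) for a,b in((92,200),(105,300),(117,260),(187,375),(205,378),(445,265))],.066)
rep("top",[(395+a/8-.4,206+b/8-.4) for a,b in((264,66),(190,358),(284,390),(385,358),(302,380))],.066)
for z in(.077,.086):
  rep("top",[(395+a/8-.4,206+b/8-.4) for a,b in((185,155),(213,120),(378,290),(340,335))],z)
  rep("scene",[(320+a/6-.4,258+b/6-.4) for a,b in((188,270),(262,298))],z)
```

```text
top collar [ 0.49280967 -0.25239999] 0.0005635479086813197 35
 free [ 0.49335788 -0.25360692] 0.04893563417442311
scene collar [ 0.49111017 -0.25734071] 0.0007062520737271609 35
 free [ 0.49234635 -0.25558478] 0.048315741861045154
mean [ 0.49195992 -0.25487035]
0.066 scene 52.8 138.4
0.066 scene 53.0 178.0
0.066 scene 44.9 164.0
0.066 scene 53.7 -145.1
0.066 scene 52.4 -139.7
0.066 scene 54.5 -38.4
0.066 top 57.9 -0.6
0.066 top 52.2 140.3
0.066 top 52.0 176.7
0.066 top 53.0 -143.3
0.066 top 48.9 -176.1
0.077 top 41.5 50.0
0.077 top 43.7 29.2
0.077 top 35.1 -126.6
0.077 top 38.0 -158.2
0.077 scene 31.0 -167.2
0.077 scene 29.6 -122.9
0.086 top 42.4 53.5
0.086 top 43.7 32.9
0.086 top 33.4 -130.8
0.086 top 37.9 -162.5
0.086 scene 35.8 -160.1
0.086 scene 35.8 -123.5
```

Run:
```python
from h import *
t=cv2.imread("pics/top0.png"); s=cv2.imread("pics/scene0.png")
P=ray("top",[(205+a/6-.4,196+b/6-.4) for a,b in((178,55),(182,235))],.025); print(P,"c",P.mean(0),np.degrees(np.arctan2(*(P[0]-P[1])[1::-1])),np.linalg.norm(P[0]-P[1]))
P=ray("scene",[(260+a/6-.4,138+(b-300)/6-.4) for a,b in((88,477),(243,426))],.025); print(P,"c",P.mean(0),np.degrees(np.arctan2(*(P[0]-P[1])[1::-1])),np.linalg.norm(P[0]-P[1]))
# bar top ends, bar top slab in top view: line in x center ~ (155,75)-(170,195)
P=ray("top",[(205+a/6-.4,196+b/6-.4) for a,b in((159,75),(167,190))],.065); print("bar",P.mean(0),np.degrees(np.arctan2(*(P[0]-P[1])[1::-1])),np.linalg.norm(P[0]-P[1]))
P=ray("scene",[(260+a/6-.4,138+(b-300)/6-.4) for a,b in((108,403),(213,368))],.065); print("bar",P.mean(0),np.degrees(np.arctan2(*(P[0]-P[1])[1::-1])),np.linalg.norm(P[0]-P[1]))
for n,im,sl in(("top",t,40),("scene",s,40)):
  c0=P.mean(0)[:2]; sat=cv2.cvtColor(im,cv2.COLOR_BGR2HSV)[:,:,1].astype(np.float32)
  cam=ctrl.camera_info(n)["T"][:3,3];aw=np.arctan2(*(c0-cam[:2])[::-1])
  for it in range(5):
    pts=[]
    for a in aw+np.radians(np.arange(-180,180,5)):
      rr=np.arange(.035,.060,.00025);p=np.c_[c0[0]+rr*np.cos(a),c0[1]+rr*np.sin(a),0*rr+.0235]
      uv=proj(n,p).astype(np.float32)
      v=cv2.remap(sat,uv[:,0].reshape(1,-1),uv[:,1].reshape(1,-1),cv2.INTER_LINEAR)[0]
      k=np.where(v<sl)[0]
      if len(k): pts.append(p[k[-1]])
    pts=np.array(pts);c0,sd=circ(pts,.047)
  print(n,c0,sd,len(pts))
s=ctrl.sense();print(R.from_rotvec(s["eef_rot"]).as_matrix().round(3))
```

```text
[[0.60367359 0.27994036 0.025     ]
 [0.5175575  0.27730438 0.025     ]] c [0.56061555 0.27862237 0.025     ] 1.753252807506531 0.08615641980430676
[[0.51748039 0.27646566 0.025     ]
 [0.60314835 0.28242343 0.025     ]] c [0.56031437 0.27944454 0.025     ] -176.0217750514665 0.08587487999109847
bar [0.55911435 0.2776937  0.065     ] 4.4865588994174015 0.05336303294674814
bar [0.55946183 0.27627402 0.065     ] -174.51138146918765 0.05738964813127388
top [0.56072033 0.27717294] 0.001751714364532452 30
scene [0.55882442 0.27857562] 0.0053764174231743615 72
[[-0.     0.265  0.964]
 [-0.001  0.964 -0.265]
 [-1.    -0.001  0.   ]]
```

The crop shows the grey lid with its upright bar and black pointers at crop (178,55) and (182,235), which gives a 86 mm span (94 mm rim, so plausible). The lid is at (0.560, 0.278), yaw about 3.9°. The grinder axis is at (0.493, -0.254). The gap axis is about 35.7°, where the stud, pulse and gap marks agree to within about 1°. First I go above the lid, taking the half-turned wrist so the later turn stays inside the joint range.

{"method": "move_arm", "body": {
  "rows": [
    [0,0,-0.42,0.93,1,0,0],
    [0,0,-0.83,1.86,2,0,0],
    [0,0,-1.25,2.79,3,0,0],
    [0,0,-1.66,3.72,4,0,0],
    [0,0,-2.08,4.66,5,0,0],
    [0,0,-2.5,5.59,6,0,0],
    [0,0,-2.91,6.52,7,0,0],
    [0,0,-3.33,7.45,8,0,0],
    [0,0,-3.74,8.38,9,0,0],
    [0,0,-4.16,9.31,10,0,0]
  ],
  "grip_force": 50
}}

```text
t: 1.35
tcp_pos: [0.5604, 0.2773, 0.256]
eef_rot: [1.281, 1.161, -1.282]
contact_force: [0.5, -0.1, -1.2]
finger_gap: 0.998
```

{"method": "move_arm", "body": {
  "rows": [
    [0,0,0,0,1.2,0,0],
    [0,0,0,0,2.4,0,0],
    [0,0,0,0,3.6,0,0],
    [0,0,0,0,4.8,0,0],
    [0,0,0,0,6.0,0,0],
    [0,0,0,0,7.2,0,0],
    [0,0,0,0,8.4,0,0],
    [0,0,0,0,9.6,0,0],
    [0,0,0,0,10.1,0,0],
    [0,0,0,0,10.1,0,0]
  ]
}}

```text
t: 2.6
tcp_pos: [0.5593, 0.2785, 0.2559]
eef_rot: [2.187, 0.073, -2.188]
contact_force: [-0.7, 0.3, 0.6]
finger_gap: 1.001
```

```bash
cat > st.py <<'E'
from h import *
import sys
def st():
    s=ctrl.sense();M=R.from_rotvec(s["eef_rot"]).as_matrix()
    print("t",round(s["t"],2),"p",s["tcp_pos"].round(4),"x",M[:,0].round(3),"yang",np.degrees(np.arctan2(M[1,1],M[0,1])).round(2),"F",s["contact_force"].round(1),"T",s["wrist_torque"].round(2),"gap",round(s["finger_gap"],3),"q",s["q"].round(2))
    return s,M
def to(p):  # shift to reach world p in units
    s,M=st();d=M.T@(np.array(p)-s["tcp_pos"])/.05;print("shift",d.round(2));return d
E
python3 - <<'E'
from st import *
im=ctrl.capture("top");cv2.imwrite("pics/t1.png",cv2.resize(im[150:300,180:300,::-1],None,fx=4,fy=4))
im=ctrl.capture("scene");cv2.imwrite("pics/s1.png",cv2.resize(im[90:210,220:360,::-1],None,fx=5,fy=5))
to((.560,.278,.056))
E
```

```text
t 2.7 p [0.5594 0.2784 0.2561] x [-0. -0. -1.] yang -86.1 F [-1.1 -0.4  0.2] T [ 0.01 -0.03  0.03] gap 0.996 q [-1.    0.37  0.6   1.49 -0.21  1.35 -1.88]
shift [ 4.    0.01 -0.01]
```

{"method": "move_arm", "body": {
  "rows": [
    [0,0.8,0,0,0,0,0],
    [0,1.6,0,0,0,0,0],
    [0,2.4,0,0,0,0,0],
    [0,3.0,0,0,0,0,0],
    [0,3.5,0,0,0,0,0],
    [0,3.8,0,0,0,0,0],
    [0,3.94,0,0,0,0,0],
    [0,3.94,0,0,0,0,0]
  ]
}}

```text
t: 3.7
tcp_pos: [0.5597, 0.2785, 0.0595]
eef_rot: [2.188, 0.073, -2.187]
contact_force: [0.5, 0.8, 0.5]
finger_gap: 1.001
```

Run:
```python
from st import *
im=ctrl.capture("top");a=cv2.resize(im[170:290,190:290,::-1],None,fx=4,fy=4)
im=ctrl.capture("scene");b=cv2.resize(im[90:210,240:340,::-1],None,fx=4,fy=4)
cv2.imwrite("pics/c1.png",np.hstack([a,b]));st()
```

```text
t 3.8 p [0.5601 0.2787 0.0602] x [ 0.001  0.001 -1.   ] yang -86.2 F [ 0.9 -0.   0.3] T [-0.01 -0.01  0.08] gap 1.001 q [-0.94  0.55  0.53  1.68 -0.32  0.99 -1.8 ]
```

View pics/c1.png

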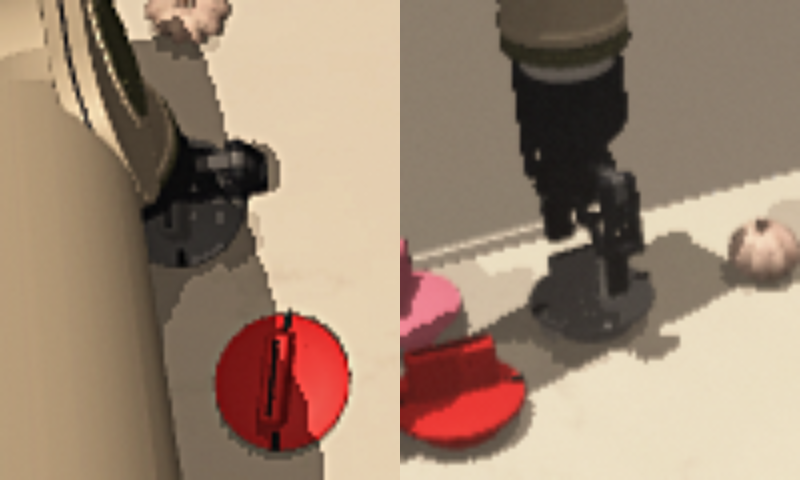

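The picture shows the fingers straddling the grey bar, with the near finger at crop (615,240) and the bar at about (570,270). Closing now.

{"method": "move_arm", "body": {
  "rows": [
    [1,0,0,0,0,0,0],
    [1,0,0,0,0,0,0],
    [1,0,0,0,0,0,0],
    [1,0,0,0,0,0,0],
    [1,0,0,0,0,0,0],
    [1,0,0,0,0,0,0],
    [1,0,0,0,0,0,0],
    [1,0,0,0,0,0,0]
  ],
  "grip_force": 80
}}

```text
t: 4.8
tcp_pos: [0.5597, 0.2785, 0.0595]
eef_rot: [2.188, 0.073, -2.187]
contact_force: [0.1, 0.8, 3.3]
finger_gap: 0.172
```

Run:
```python
from st import *
im=ctrl.capture("scene");b=cv2.resize(im[90:210,240:340,::-1],None,fx=4,fy=4)
cv2.imwrite("pics/c2.png",b);st()
```

```text
t 4.85 p [0.5597 0.2785 0.0595] x [ 0.  0. -1.] yang -86.2 F [0.1 0.1 3.3] T [0.17 0.03 0.06] gap 0.173 q [-0.94  0.56  0.53  1.68 -0.32  0.99 -1.8 ]
```

View pics/c2.png

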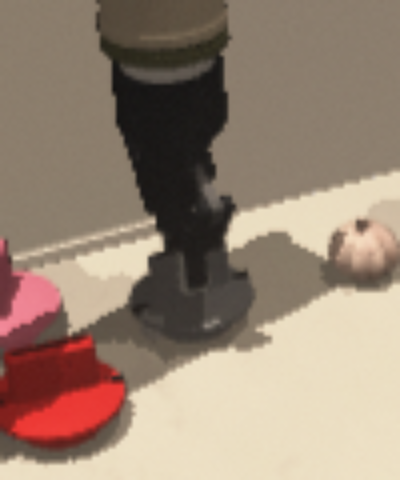

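{"method": "move_arm", "body": {
  "rows": [
    [1,-0.1,0,0,0,0,0],
    [1,-0.4,0,0,0,0,0],
    [1,-0.9,0,0,0,0,0],
    [1,-1.6,0,0,0,0,0],
    [1,-2.3,0,0,0,0,0],
    [1,-2.8,0,0,0,0,0],
    [1,-3.0,0,0,0,0,0],
    [1,-3.0,0,0,0,0,0]
  ]
}}

```text
t: 5.85
tcp_pos: [0.5596, 0.2784, 0.2096]
eef_rot: [2.188, 0.073, -2.187]
contact_force: [-0.5, 0.5, -2.3]
finger_gap: 0.175
```

Run:
```python
from st import *
im=ctrl.capture("scene");b=cv2.resize(im[60:180,240:340,::-1],None,fx=4,fy=4)
cv2.imwrite("pics/c3.png",b);to((.493,-.254,.21))
```

```text
t 5.9 p [0.5591 0.2783 0.2087] x [-0.001 -0.    -1.   ] yang -86.2 F [-0.3 -0.4 -1.9] T [0.01 0.03 0.01] gap 0.175 q [-0.99  0.4   0.59  1.55 -0.23  1.26 -1.87]
shift [-0.02 10.54  2.03]
```

View pics/c3.png

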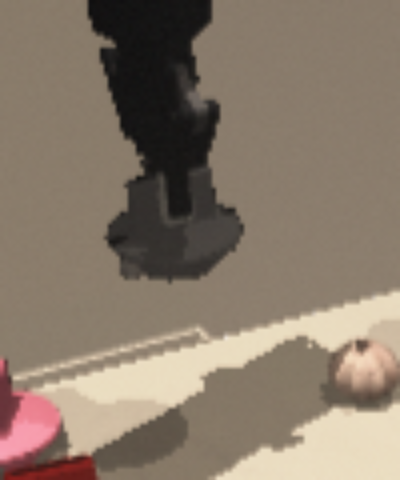

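The lid hangs level in the grip, with a little light visible above the table (lid at crop (175,240)). Carrying it over the grinder.

{"method": "move_arm", "body": {
  "rows": [
    [1,0,0.4,0.1,0,0,0],
    [1,0,1.2,0.23,-0.3,0,0],
    [1,0,2.1,0.4,-0.8,0,0],
    [1,0,3.1,0.6,-1.2,0,0],
    [1,0,4.1,0.8,-1.6,0,0],
    [1,0,5.1,1.0,-2.0,0,0],
    [1,0,6.1,1.2,-2.4,0,0],
    [1,0,7.1,1.4,-2.8,0,0],
    [1,0,8.1,1.6,-3.2,0,0],
    [1,0,8.9,1.75,-3.6,0,0]
  ]
}}

```text
t: 7.15
tcp_pos: [0.4997, -0.1743, 0.2086]
eef_rot: [1.898, 0.555, -1.9]
contact_force: [0.4, 0.3, -1.7]
finger_gap: 0.174
```

Run:
```python
from st import *
to((.493,-.254,.21))
```

```text
t 7.15 p [ 0.4997 -0.1743  0.2086] x [-0.001  0.    -1.   ] yang -57.43 F [ 0.4  0.3 -1.7] T [ 0.06 -0.02 -0.  ] gap 0.174 q [-0.47  0.18  0.81  1.81 -0.14  1.21 -0.62]
shift [-0.03  1.27  0.97]
```

{"method": "move_arm", "body": {
  "rows": [
    [1,0,0.5,0.4,-0.2,0,0],
    [1,0,1.0,0.75,-0.3,0,0],
    [1,0.3,1.2,0.9,-0.39,0,0],
    [1,0.5,1.27,0.97,-0.39,0,0],
    [1,0.6,1.27,0.97,-0.39,0,0],
    [1,0.6,1.27,0.97,-0.39,0,0]
  ]
}}

```text
t: 7.9
tcp_pos: [0.4949, -0.2503, 0.1789]
eef_rot: [1.864, 0.602, -1.865]
contact_force: [0.4, -0.3, -1.8]
finger_gap: 0.173
```

Run:
```python
from st import *
a=ctrl.capture("scene");cv2.imwrite("pics/fs4.png",a[:,:,::-1])
b=ctrl.capture("top");cv2.imwrite("pics/ft4.png",b[:,:,::-1])
a=cv2.resize(a[220:345,310:420,::-1],None,fx=5,fy=5,interpolation=cv2.INTER_CUBIC);cv2.imwrite("pics/s4.png",a)
b=cv2.resize(b[180:290,370:480,::-1],None,fx=5,fy=5,interpolation=cv2.INTER_CUBIC);cv2.imwrite("pics/t4.png",b)
st()
```

```text
t 8.0 p [ 0.4954 -0.2504  0.1795] x [ 0.  0. -1.] yang -54.23 F [ 0.2 -0.4 -2. ] T [-0.07 -0.04 -0.05] gap 0.177 q [-0.31  0.3   0.82  1.78 -0.24  1.16 -0.36]
```

View pics/s4.png

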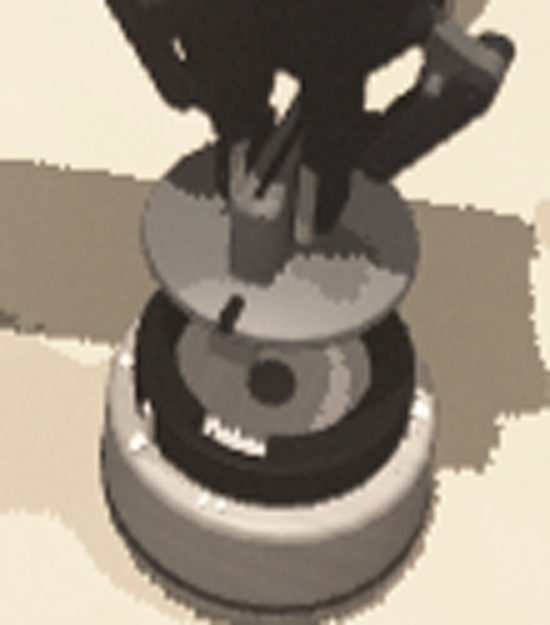

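View pics/t4.png

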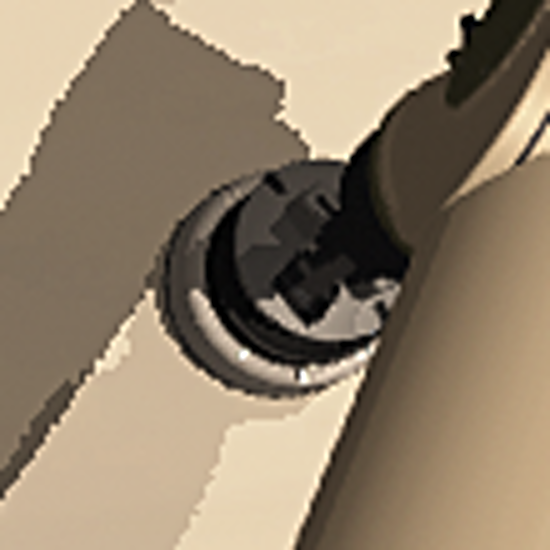

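Run:
```python
from st import *
pts=np.array([(142,225),(150,265),(175,297),(215,325),(255,339),(300,343),(340,335),(380,312),(405,285),(418,250)])/5.+[310,220]-.4
for z in(.137,.139,.142,.145):
    P=ray("scene",pts,z); c,sd=circ(P,.047); print(z,c,sd)
    A=np.c_[2*P[:,:2],np.ones(len(P))];q=np.linalg.lstsq(A,(P[:,:2]**2).sum(1),rcond=None)[0];print(" free",q[:2],np.sqrt(q[2]+q[:2]@q[:2]))
pt=ray("scene",np.array([(226,325),(237,302)])/5.+[310,220]-.4,.145)[:,:2]
print(pt,[np.degrees(np.arctan2(*(p-c)[::-1])) for p in pt])
pt=ray("top",np.array([(275,185)])/5.+[370,180]-.4,.145)[:,:2]
print(pt)
# hub & gap ribs in this picture, new
print("hub",ray("scene",np.array([(271,382)])/5.+[310,220]-.4,.066), "ribs",ray("scene",np.array([(203,499),(219,503),(137,441),(420,408)])/5.+[310,220]-.4,.066))
```

```text
0.137 [ 0.49836662 -0.2438476 ] 0.0003528683657853697
 free [ 0.49821807 -0.24405302] 0.04679754237507061
0.139 [ 0.49749338 -0.2450503 ] 0.00037840846068978374
 free [ 0.49720691 -0.24545791] 0.0466031735096795
0.142 [ 0.49617647 -0.24684868] 0.0004423278047031174
 free [ 0.49569016 -0.24756524] 0.04631162021160278
0.145 [ 0.49485402 -0.24864442] 0.0005259694510251788
 free [ 0.49417342 -0.24967257] 0.04602006691352625
[[ 0.45832905 -0.27546452]
 [ 0.46619713 -0.26917916]] [np.float64(-143.710352968984), np.float64(-144.37566416033133)]
[[ 0.52883629 -0.2246796 ]]
hub [[ 0.49374624 -0.25373925  0.066     ]] ribs [[ 0.44770744 -0.28399887  0.066     ]
 [ 0.45179734 -0.28783665  0.066     ]
 [ 0.43861182 -0.25333483  0.066     ]
 [ 0.53511952 -0.28760622  0.066     ]]
```

The view shows the lid level above the collar, with its near pointer at crop (232,315) over the gap and the short ribs at (203,499) and (219,503). The lid yaw measures 35.6°, against 35.7° for the gaps. The TCP sits about 4 mm off, so I correct it and look at the residual.

Run:
```python
from st import *
to((.4926,-.2545,.155))
```

```text
t 8.0 p [ 0.4954 -0.2504  0.1795] x [ 0.  0. -1.] yang -54.23 F [ 0.2 -0.4 -2. ] T [-0.07 -0.04 -0.05] gap 0.177 q [-0.31  0.3   0.82  1.78 -0.24  1.16 -0.36]
shift [0.49 0.03 0.09]
```

{"method": "move_arm", "body": {
  "rows": [
    [1,0.2,0.02,0.05,0,0,0],
    [1,0.35,0.03,0.09,0,0,0],
    [1,0.45,0.03,0.09,0,0,0],
    [1,0.49,0.03,0.09,0,0,0],
    [1,0.49,0.03,0.09,0,0,0]
  ]
}}

```text
t: 8.62
tcp_pos: [0.4923, -0.2549, 0.1547]
eef_rot: [1.864, 0.601, -1.865]
contact_force: [-0.3, -0.0, -1.8]
finger_gap: 0.173
```

Run:
```python
from st import *
a=ctrl.capture("scene");cv2.imwrite("pics/fs5.png",a[:,:,::-1])
a=cv2.resize(a[220:345,310:420,::-1],None,fx=5,fy=5,interpolation=cv2.INTER_CUBIC);cv2.imwrite("pics/s5.png",a)
to((.4926,-.2545,.1435))
```

```text
t 8.68 p [ 0.4924 -0.2549  0.1549] x [ 0. -0. -1.] yang -54.28 F [ 0.3 -0.3 -2.5] T [-0.04  0.02  0.02] gap 0.178 q [-0.29  0.33  0.81  1.81 -0.26  1.12 -0.33]
shift [ 0.23 -0.   -0.01]
```

View pics/s5.png

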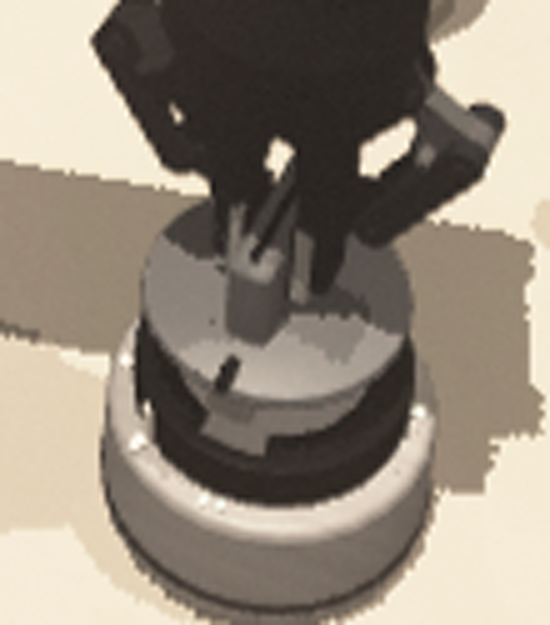

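The lid is centred over the collar (lid edges 142–412, collar 135–414), and the pointer at (230,372) lines up with the gap at about (235,430). Lowering in small steps.

{"method": "move_arm", "body": {
  "rows": [
    [1,0.08,0,0,0,0,0],
    [1,0.16,0,0,0,0,0],
    [1,0.22,0,0,0,0,0],
    [1,0.26,0,0,0,0,0],
    [1,0.3,0,0,0,0,0],
    [1,0.3,0,0,0,0,0]
  ]
}}

```text
t: 9.43
tcp_pos: [0.4922, -0.2549, 0.1397]
eef_rot: [1.864, 0.601, -1.865]
contact_force: [0.2, 1.0, -1.5]
finger_gap: 0.176
```

Lid bottom is at about 0.080, so it is 6 mm in with no contact force. Continuing down.

{"method": "move_arm", "body": {
  "rows": [
    [1,0.05,0,0,0,0,0],
    [1,0.1,0,0,0,0,0],
    [1,0.14,0,0,0,0,0],
    [1,0.18,0,0,0,0,0],
    [1,0.18,0,0,0,0,0]
  ]
}}

```text
t: 10.05
tcp_pos: [0.4922, -0.2548, 0.1306]
eef_rot: [1.864, 0.601, -1.865]
contact_force: [-0.2, 0.0, -2.0]
finger_gap: 0.17
```

{"method": "move_arm", "body": {
  "rows": [
    [1,0.03,0,0,0,0,0],
    [1,0.06,0,0,0,0,0],
    [1,0.08,0,0,0,0,0],
    [1,0.08,0,0,0,0,0],
    [1,0.08,0,0,0,0,0]
  ]
}}

```text
t: 10.68
tcp_pos: [0.4923, -0.2549, 0.1268]
eef_rot: [1.865, 0.601, -1.864]
contact_force: [0.3, 0.3, -1.7]
finger_gap: 0.172
```

Run:
```python
from st import *
a=ctrl.capture("scene");cv2.imwrite("pics/fs6.png",a[:,:,::-1])
a=cv2.resize(a[240:350,310:420,::-1],None,fx=5,fy=5,interpolation=cv2.INTER_CUBIC);cv2.imwrite("pics/s6.png",a)
st()
```

```text
t 10.72 p [ 0.4923 -0.2549  0.1268] x [ 0.  0. -1.] yang -54.28 F [-1.  -1.  -1.8] T [0.01 0.01 0.02] gap 0.175 q [-0.27  0.36  0.8   1.84 -0.3   1.06 -0.31]
```

View pics/s6.png

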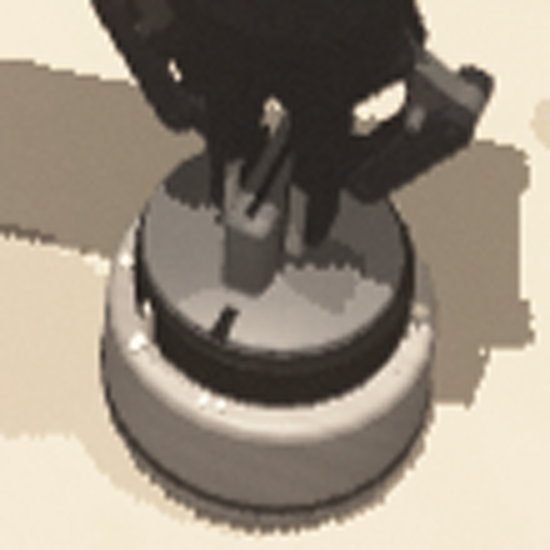

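The lid is almost down (rim at the collar, pointer at (224,322), ribs at (205,402)) and still carries only its own weight. Lowering 2 mm more to find contact.

{"method": "move_arm", "body": {
  "rows": [
    [1,0.015,0,0,0,0,0],
    [1,0.03,0,0,0,0,0],
    [1,0.04,0,0,0,0,0],
    [1,0.04,0,0,0,0,0]
  ]
}}

```text
t: 11.22
tcp_pos: [0.4924, -0.2549, 0.1264]
eef_rot: [1.866, 0.602, -1.864]
contact_force: [-7.6, 5.2, 20.3]
finger_gap: 0.176
```

Run:
```python
from st import *
st()
```

```text
t 11.22 p [ 0.4924 -0.2549  0.1264] x [ 0.001  0.001 -1.   ] yang -54.29 F [-7.6  5.2 20.3] T [ 1.06  1.88 -0.03] gap 0.176 q [-0.27  0.37  0.8   1.84 -0.3   1.06 -0.3 ]
```

Contact at TCP z 0.1264 (0.1265 expected), so the lid is seated. I ease the push and begin the clockwise turn (+ about tool x).

{"method": "move_arm", "body": {
  "rows": [
    [1,-0.02,0,0,0,0,0],
    [1,-0.02,0,0,0,0,0],
    [1,-0.02,0,0,0.3,0,0],
    [1,-0.02,0,0,0.7,0,0],
    [1,-0.02,0,0,1.1,0,0],
    [1,-0.02,0,0,1.5,0,0],
    [1,-0.02,0,0,1.9,0,0],
    [1,-0.02,0,0,2.3,0,0],
    [1,-0.02,0,0,2.5,0,0],
    [1,-0.02,0,0,2.5,0,0]
  ],
  "grip_force": 110
}}

```text
t: 12.48
tcp_pos: [0.4928, -0.2555, 0.1266]
eef_rot: [2.076, 0.285, -2.073]
contact_force: [-0.5, -0.9, 6.8]
finger_gap: 0.173
```

Run:
```python
from st import *
a=ctrl.capture("scene");cv2.imwrite("pics/fs7.png",a[:,:,::-1])
a=cv2.resize(a[240:350,310:420,::-1],None,fx=5,fy=5,interpolation=cv2.INTER_CUBIC);cv2.imwrite("pics/s7.png",a)
st()
```

```text
t 12.53 p [ 0.4928 -0.2555  0.1265] x [ 0.001 -0.001 -1.   ] yang -74.3 F [-0.5 -0.8  6.6] T [-0.06  0.34  0.01] gap 0.169 q [-0.32  0.39  0.87  1.84 -0.34  1.07 -0.62]
```

View pics/s7.png

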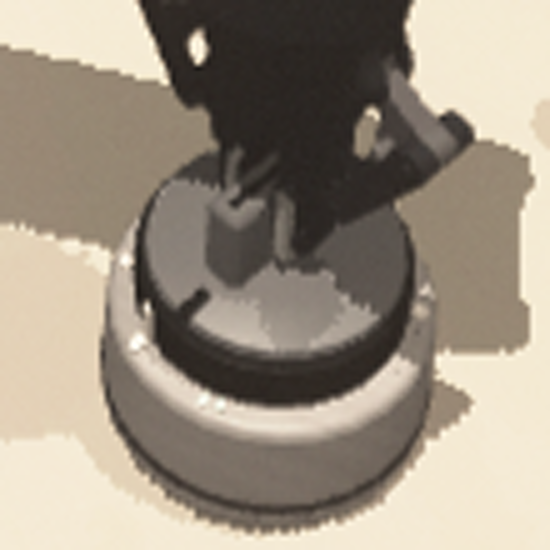

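The lid has turned 20° and stays seated, with its pointer now at (190,305). The pulse rib is at (148,300). 17.4° remains, which is 2.17 units.

{"method": "move_arm", "body": {
  "rows": [
    [1,0,0,0,0.3,0,0],
    [1,0,0,0,0.7,0,0],
    [1,0,0,0,1.1,0,0],
    [1,0,0,0,1.5,0,0],
    [1,0,0,0,1.8,0,0],
    [1,0,0,0,2.05,0,0],
    [1,0,0,0,2.17,0,0],
    [1,0,0,0,2.17,0,0],
    [1,0,0,0,2.17,0,0]
  ]
}}

```text
t: 13.65
tcp_pos: [0.4929, -0.2551, 0.1265]
eef_rot: [-2.209, 0.031, 2.206]
contact_force: [-0.3, 1.3, 7.2]
finger_gap: 0.166
```

Run:
```python
from st import *
a=ctrl.capture("scene");cv2.imwrite("pics/fs8.png",a[:,:,::-1])
b=ctrl.capture("top");cv2.imwrite("pics/ft8.png",b[:,:,::-1])
a=cv2.resize(a[240:350,310:420,::-1],None,fx=5,fy=5,interpolation=cv2.INTER_CUBIC)
cv2.imwrite("pics/s8.png",a)
b=cv2.resize(b[206:266,395:465,::-1],None,fx=8,fy=8,interpolation=cv2.INTER_CUBIC);cv2.imwrite("pics/t8.png",b)
st()
```

```text
t 13.75 p [ 0.4929 -0.2551  0.1265] x [ 0.001 -0.    -1.   ] yang -91.61 F [-1.5  0.5  6.9] T [0.21 0.38 0.16] gap 0.171 q [-0.37  0.41  0.93  1.84 -0.37  1.08 -0.89]
```

View pics/s8.png

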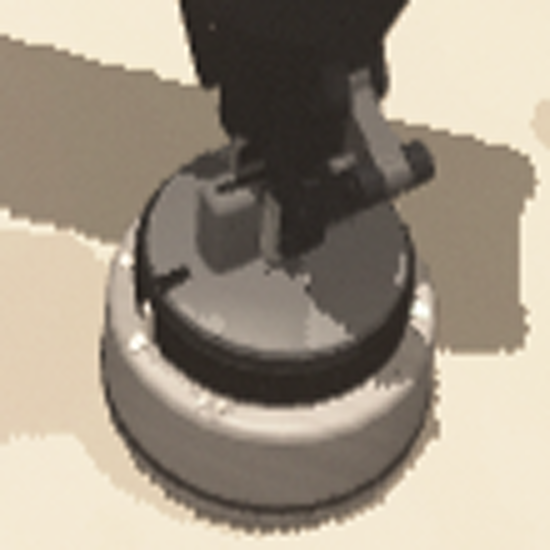

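View pics/t8.png

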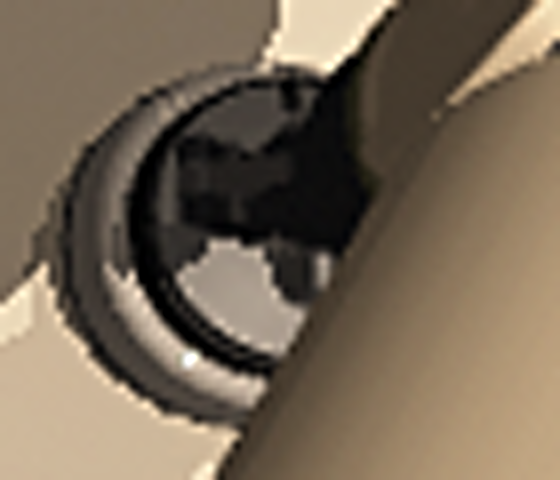

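Run:
```python
from h import *
f=lambda l,z:ray("scene",np.array(l)/5.+[310,240]-.4,z)[:,:2]
p=f([(158,284),(187,271)],.092);print("ptr",p,"line ang",np.degrees(np.arctan2(*(p[1]-p[0])[::-1])))
q=ray("top",np.array([(290,95)])/8.+[395,206]-.4,.092)[0,:2]
d=q-p.mean(0);print("top ptr",q,"ptr-ptr",np.degrees(np.arctan2(d[1],d[0])),np.linalg.norm(d),"mid",(q+p.mean(0))/2)
r=f([(140,287),(148,305),(150,318)],.084);print("rib",r)
for c in((.4932,-.2541),(.4924,-.2549)):
  print([np.degrees(np.arctan2(*(c-np.array(x))[::-1])).round(1) for x in (*p,*r)])
```

```text
ptr [[ 0.44736723 -0.25200039]
 [ 0.45896952 -0.25189719]] line ang 0.5096583311306574
top ptr [ 0.5350808  -0.25572053] ptr-ptr -2.6363803339352714 0.08199921927263827 mid [ 0.49412459 -0.25383466]
rib [[ 0.44406953 -0.2451862 ]
 [ 0.44296673 -0.25302315]
 [ 0.44102276 -0.25799632]]
[np.float64(-2.6), np.float64(-3.7), np.float64(-10.3), np.float64(-1.2), np.float64(4.3)]
[np.float64(-3.7), np.float64(-5.1), np.float64(-11.4), np.float64(-2.2), np.float64(3.4)]
```

The pointers lie at about -2.6° (pointer to pointer) against about -1.7° for the pulse axis, and the midpoint (0.494, -0.254) is within 1 mm of the axis. Holding for more than 2 s.

{"method": "move_arm", "body": {
  "rows": [
    [1,0,0,0,0,0,0],
    [1,0,0,0,0,0,0],
    [1,0,0,0,0,0,0],
    [1,0,0,0,0,0,0],
    [1,0,0,0,0,0,0],
    [1,0,0,0,0,0,0],
    [1,0,0,0,0,0,0],
    [1,0,0,0,0,0,0],
    [1,0,0,0,0,0,0],
    [1,0,0,0,0,0,0]
  ]
}}

```text
t: 15.0
tcp_pos: [0.4929, -0.255, 0.1265]
eef_rot: [-2.209, 0.031, 2.206]
contact_force: [-0.8, 1.1, 7.3]
finger_gap: 0.167
```

{"method": "move_arm", "body": {
  "rows": [
    [1,0,0,0,0,0,0],
    [1,0,0,0,0,0,0],
    [1,0,0,0,0,0,0],
    [1,0,0,0,0,0,0],
    [1,0,0,0,0,0,0],
    [1,0,0,0,0,0,0],
    [1,0,0,0,0,0,0],
    [1,0,0,0,0,0,0],
    [1,0,0,0,0,0,0],
    [1,0,0,0,0,0,0]
  ]
}}

```text
t: 16.25
tcp_pos: [0.493, -0.255, 0.1265]
eef_rot: [-2.209, 0.031, 2.206]
contact_force: [-1.4, 2.0, 7.1]
finger_gap: 0.173
```

Run:
```python
from st import *
a=ctrl.capture("scene")
cv2.imwrite("pics/s9.png",a[:,:,::-1]);cv2.imwrite("pics/s9c.png",cv2.resize(a[240:350,310:420,::-1],None,fx=5,fy=5,interpolation=cv2.INTER_CUBIC));st()
```

```text
t 16.3 p [ 0.4929 -0.2551  0.1265] x [ 0.001 -0.    -1.   ] yang -91.61 F [-0.9  0.5  6.7] T [0.24 0.3  0.22] gap 0.167 q [-0.37  0.41  0.93  1.84 -0.37  1.08 -0.89]
```

View pics/s9c.png

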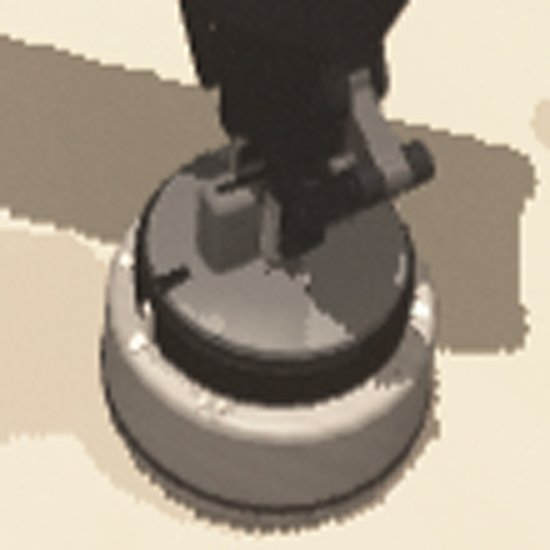

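View pics/s9.png

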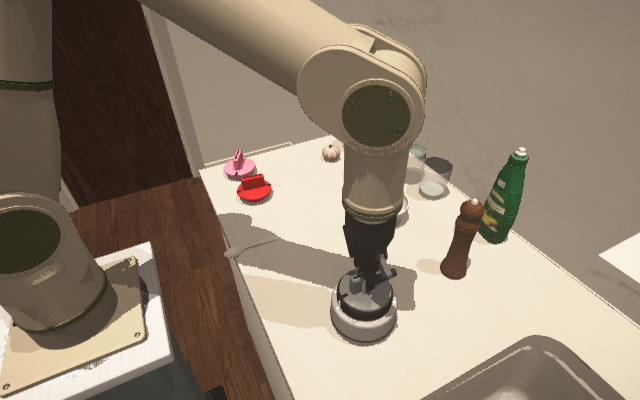

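The lid has not moved during the hold: the pointer is still at crop (170,278), next to the pulse rib at (145,300). The mill, garlic and spoon are where they were. Wrist torque about z is 0.22 N m, close to the 0.19 N m spring torque expected at the pulse mark. Handing in.

```bash
python3 -c "
from plant import ctrl
ctrl.job_done()"
```

```text
the job is handed in; nothing more can be done
```

I picked the grey lid up by its bar, lowered it into the collar and turned it about 37.3° clockwise to the pulse marks. I held it there for over 2.5 s and handed the job in at about 16 s, still gripping it. No verdict was reported.

**Last checks:**
- **Seated:** contact came at TCP z 0.1264 m (0.1265 expected), and the arm was pressing down with about 7 N at hand-in.
- **Centred:** the pointers' midpoint is within about 1 mm of the grinder axis.
- **Angle:** by the image the pointers are about 1° past the pulse axis. By the tool's own angle they are on it to within 0.2°. The allowed error is 8.6°.
- **Spring:** the wrist torque of about 0.2 N m fits the spring at the pulse mark. I could not read the ring angle itself.
- **Other objects:** the mill, garlic and spoon looked unmoved. The bowl was mostly hidden behind the arm in the last picture, so I did not check it; the lid passed about 10 cm above it.

**Disagreements:** the single-view estimates of the grinder axis differed by 2–5 mm, so I combined several. The gap-corner angles scattered by several degrees, so I relied on the stud, pulse and start marks. The single-view angles of the near pointer and rib were also rough (-2.6° to -5.1° for the pointer), so I used the pointer-to-pointer line.

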